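Slide a board of paint jars across the gap onto the trolley

ROBOT

A 6-joint arm with a two-finger parallel gripper is mounted at the origin on the work surface. World frame = base frame: x ahead of the robot, y to its left, z up, the work surface at z = 0. Lengths are in m, angles in rad, forces in N, time in s.
With the tool pointing down it reaches from about 0.325 to 0.85 m from the base axis. Payload 15.5 kg.
Tool frame: the origin (TCP) lies midway between the tips of the shut fingers; the grasp point (between the pads) lies ctrl.grip_point_offset behind it (ctrl.grip_point_offset is the distance from the TCP to the grasp point, in m); z points along the fingers, y is the line along which they close (so a half turn about z gives the same grasp; the last joint's range is limited). The gripper opens to 91 mm and grips with 3 to 60 N. Pads are 32 mm wide; open, the fingers measure 118 mm over their backs; the gripper's body (76 mm by 178 mm) begins 60 mm behind the grasp point.
Start: joints at [1.163, 0.494, 1.345, -0, 1.302, -0.096], TCP at [0.192, 0.595, 0.214] pointing down, gripper open.
Joint ranges: [-2.91, 2.91], [-0.82, 2.16], [0.22, 2.67], [-1.22, 4.37], [0.12, 2.79], [-3.08, 3.08]. Speed limits (rad/s): [1.89, 1.89, 2.57, 3.01, 3.01, 3.01].

INTERFACE

Orientations are given as a unit quaternion [w, x, y, z].
In Python, from workcell import ctrl, vision gives the robot as it stands.
- The arm moves only by the tool apply_moves, never from a script. Its argument "targets" is a list of rows, each a list of 7 numbers: the closure, from -1 (fully open) to 1 (shut), so that 0 is half open, then the shift along the tool's x, y, z in m, then the turn, a rotation vector about the tool's x, y, z in degrees. In form: [[grip, dx, dy, dz, ax, ay, az], ...]. A call has 1 to 12 rows; each row is the pose to reach, as a shift and turn from the pose commanded when the call began, along the tool's axes at that moment; what a row does not reach only later rows make up. A row lasts 1/10 s, in which the tool goes at most 50 mm and 8.59 degrees, less where a joint would pass 70% of its speed; a pose out of reach is approached as far as the arm can. A call with a gripper value outside its range is refused whole. The fingers move at their own pace and stop on an object; the grip force is fixed at half the most. Time passes only in rows, so rows that repeat a pose let the fingers close. It gives the time, the measured TCP pose, the force, the opening and the grip force at its end, in the units of the state.
- ctrl.observe(): the state, without advancing time (a new reading comes with each control period).
- vision.get_image(name): name is "scene" or "top" or "wrist"; returns the picture (480x640x3 uint8, red, green, blue); there is no depth.
- vision.camera_model(name): a dict with "K" (3x3 intrinsics, pixels), "xyz" and "orientation" of the camera in the world. Camera axes: x right, y down, z forward; pixel columns grow to the right and rows downward; lengths in m; the calibration is good to about 2 mm. A picture is of the moment at which its call begins: read the wrist's pose just before it. camera_model takes no time and is no camera call; for the wrist camera it gives the pose at the moment of the call.
- ctrl.sign_off(): hands the job in; it is judged then, once.
The state is a dict: "t": time; "joints": joint angles; "dq": joint speeds; "tau": joint torques, N m; "ee_pos": TCP position; "eef_rot": TCP orientation; "contact_force": force on the tool from outside, world axes, zero at the start; "ft_torque": the same for the moment, N m; "width": finger opening in m; "finger_force": force on a finger pad.
Only numpy, scipy, OpenCV 4.12 (cv2) and the standard library are available. Lean on these libraries where they do the work, as an engineer would, in place of code of your own. Each camera call takes 0.05 s, during which the arm holds its last target. There are 200 camera calls.

TASK

Slide the carrier board with its three paint jars off the bench, across the gap and onto the middle of the trolley top, working with the fingertips in the slot at its tail: it is nose-heavy, so press lightly down on the tail while the nose crosses and ease off as the tail follows, so that neither end dips into the gap. Push it on until you feel its nose bear flush against the far rim, gently and without a knock, then let go. Do not lift the board, keep the jars standing in their seats, and leave the other things alone.

Things in the scene. Friction and masses are not known exactly. Their poses are not given: they have to be found in the camera images.
- board: Loose plywood carrier board, 210 mm wide (x), 280 long (y), 18 thick, flat below, 0.8 to 1 kg with its jars. Origin: centre of the underside, z up. The nose (half-round edge) is at -y, the tail at +y. Three jars stand in round seats 12 mm deep, their floor 6 mm above the underside, centres at x -64, 0, 64 mm, y -91 mm. Friction 0.4 to 0.7 on bench and trolley.
- board_slot (a point): Centre of the finger slot on its wooden floor, 6 mm above the underside, board y +98 mm. Blind pocket open at the top: 132 mm long (board x), 48 wide (y), 12 deep; too long to clamp from inside. The wall towards the nose, to push on, is 24 mm from here. Over the floor lies a fixed cork pad, 1 to 4 mm thick as worn: not measured, feel for it. It bears 40 N, push and press together. Axes as board.
- board_nose (a point): Middle of the nose edge at the level of the underside, board y -140 mm. The balance point is only 80 to 88 mm behind it, less than the gap: with no weight on the tail the nose drops in as it crosses; up to 11 N down at the slot is needed to hold it up. More than 6 mm below the bench top is dipping into the gap.
- board_tail (a point): Middle of the tail edge at the level of the underside, board y +140 mm. Once the nose is well onto the trolley the board carries itself; pressing down with more than about 2 N while the tail leaves the bench tips the tail into the gap (same 6 mm).
- trolley: Wooden studio trolley, brakes on, fixed. Origin: on its top face, middle of the open edge facing the bench (rounded, radius 11 mm). The top is level, 450 mm wide (x), runs 305 mm along -y to the far rim and is 0 to 3 mm below bench height. The bench top, z = 0, ends at world y = -0.115; the gap is 140 to 165 mm mid-width. Side rims at x +/-219 mm, 12 thick, 30 high. The board belongs mid-width.
- rim: Rigid raised wooden rim, 450 mm long, 12 thick, 30 high, along the trolley's far side. Origin: middle of its inner face at the level of the trolley top; that face looks along +y (axes as the trolley). The board's nose is to be pushed against it until it bears there with 2 N or more; over 18 N counts as a knock. Sliding the board alone takes up to 7 N.
- jar0: Paint jar, 56 mm across, 72 mm high, clear with black cap, about 0.19 kg, in the seat at board x = -64 mm. Origin: centre of its underside, z up.
- jar1: The same, middle seat.
- jar2: The same, seat at board x = +64 mm.
- bottle: Bystander: yellow plastic bottle, 56 mm across, 150 mm high, on the trolley beside its +x rim. Origin: centre of its underside.
- brush_pot: Bystander: steel pot, 76 mm across, 95 mm high, with brushes up to about 230 mm high, on the bench beyond the board. Origin: centre of its underside.
- tin: Bystander: tin, 74 mm across, 100 mm high, on the bench beyond the board. Origin: centre of its underside.
- brush: Bystander: paint brush lying on the bench behind the board's tail, about 200 mm long. Origin: on its underside.

How it is judged:
On the way, in this order (a step that is already met when the one before it is completed fails the run):
1. the nose has crossed the gap and is 20 mm or more onto the trolley (y of board_nose in the frame of trolley below -0.02 m), for 0.1 s.
2. the tail has left the gap: the whole board is over the trolley (y of board_tail in the frame of trolley below 0 m), for 0.1 s.
3. the nose lies flush against the far rim and bears on it with 2 N or more (y of board_nose in the frame of rim below 0.0035 m and angle between the y axis of board and the y axis of trolley, either way round below 0.03 rad and contact force between board and rim above 2 N), for 0.1 s.
At the end, for the whole second after the job is handed in: The board lies flat and at rest on the trolley top, nose within 3.5 mm of the far rim and square to it within 0.03 rad, within 30 mm of the middle of the trolley's width, with the three jars standing in their seats (underside under 12 mm above the board's underside, tilt under 0.12 rad) (y of board_nose in the frame of rim below 0.0035 m and angle between the y axis of board and the y axis of trolley, either way round below 0.03 rad and x of board in the frame of trolley between -0.03 and 0.03 m and z of each of board_nose, board_tail in the frame of trolley above -0.003 m and angle between board's own z axis and vertical below 0.03 rad and linear speed of board below 0.01 m/s and z of each of jar0, jar1, jar2 in the frame of board below 0.012 m and angle between each of jar0, jar1, jar2's own z axis and vertical below 0.12 rad); the robot touches nothing.
It fails at once if the nose or the tail dips more than 6 mm below the bench top (into the gap) (height (world z) of any of board_nose, board_tail below -0.006 m).
It fails at once if the board is lifted: nose or tail more than 25 mm above the bench top (height (world z) of any of board_nose, board_tail above 0.025 m).
It fails at once if the fingers press or push the board with more than 40 N (contact force between the fingers and board above 40 N).
It fails at once if the board knocks or presses against the far rim with more than 18 N (contact force between board and rim above 18 N).
It fails at once if a jar comes out of its seat, or a bystander is moved more than 15 mm (not (z of jar0 in the frame of board below 0.012 m) or not (z of jar1 in the frame of board below 0.012 m) or not (z of jar2 in the frame of board below 0.012 m) or not (angle between jar0's own z axis and vertical below 0.12 rad) or not (angle between jar1's own z axis and vertical below 0.12 rad) or not (angle between jar2's own z axis and vertical below 0.12 rad) or distance of any of bottle, brush_pot, tin, brush from where it was at the start of the episode above 0.015 m).
It also fails if it takes over 72 s, if anything falls off the work surface, if the arm or the gripper's body presses on something with over 40 N, if the wrist force passes 120 N, or if a joint passes its speed limit or range.

## Working session

There is one attempt and no reset: what is moved stays moved. The work goes in short steps, Python scripts to look and compute and a tool call to move; the robot and the scene stay as the last step left them, time stands still between calls to the robot, and variables do not carry over. Pictures are saved under pics/ and viewed, at most 10 in all, crops included, and the job is handed in when it is done.

Besides the shell and the picture viewer there is one more tool, called after "Emit:" by a JSON object that holds its "api" and its "payload". apply_moves: Moves the arm, as the interface text tells. Its arguments: {"type":"object","properties":{"targets":{"type":"array","items":{"type":"array","items":{"type":"number"}}}},"required":["targets"]}

```bash
mkdir -p pics; ls; python3 - <<'E'
from workcell import ctrl, vision
import cv2
s=ctrl.observe(); print({k:s[k] for k in('t','ee_pos','eef_rot','contact_force','width')}, ctrl.grip_point_offset)
for n in('top','scene'):
    m=vision.camera_model(n); print(n,m)
    cv2.imwrite(f'pics/{n}0.png',vision.get_image(n)[:,:,::-1])
E
```

```text
pics
{'t': 0.0, 'ee_pos': array([0.1915663 , 0.59450248, 0.21330319]), 'eef_rot': array([-1.76192960e-04,  1.55275625e-01,  9.87870979e-01, -6.14166631e-04]), 'contact_force': array([-0.62450584,  0.28683742, -0.13257159]), 'width': 0.09111411182300054} 0.0188
top {'K': array([[438.50370799,   0.        , 317.33401686],
       [  0.        , 438.50370799, 238.53283704],
       [  0.        ,   0.        ,   1.        ]]), 'xyz': array([ 0.3912187 , -0.05293587,  1.25074716]), 'orientation': array([-0.04625393,  0.70702322, -0.7034767 ,  0.055671  ])}
scene {'K': array([[615.26214592,   0.        , 326.24317226],
       [  0.        , 615.26214592, 242.73833961],
       [  0.        ,   0.        ,   1.        ]]), 'xyz': array([1.27793547, 1.1310153 , 1.13962289]), 'orientation': array([-0.11360453,  0.23843531,  0.86795841, -0.4205839 ])}
```

View pics/top0.png

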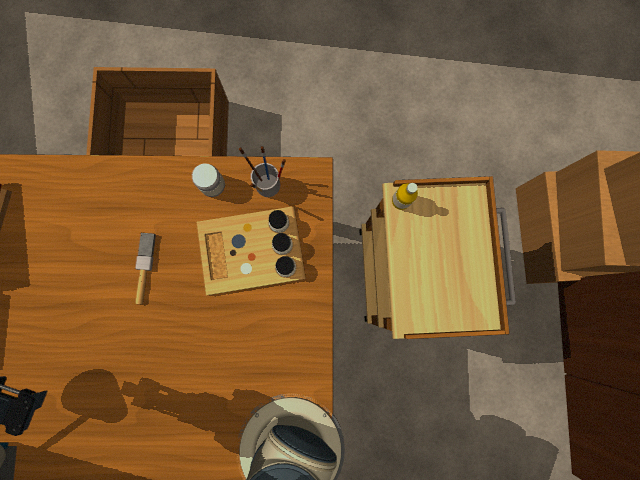

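View pics/scene0.png

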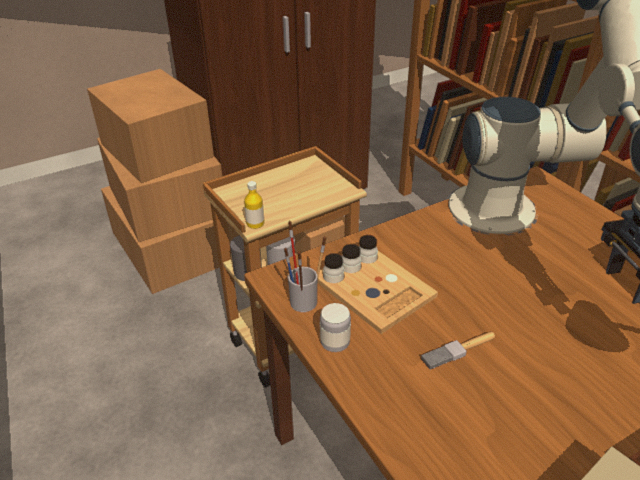

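Top view: board around (250,252) with its nose at right, slot at (217,256). The trolley top spans (385–508, 178–338), and both are yawed a few degrees. The bottle is at (405,195), the brush behind the tail at (146,265), the pot at (265,178) and the tin at (207,178).

```bash
cat > h.py <<'E'
import numpy as np, cv2
from scipy.spatial.transform import Rotation as R
from workcell import ctrl, vision
def rot(q): return R.from_quat(np.r_[q[1:],q[0]])
def ray(m,uv):
    d=np.linalg.inv(m['K'])@np.array([uv[0],uv[1],1.]); return np.array(m['xyz']),rot(m['orientation']).apply(d)
def onplane(m,uv,z):
    o,d=ray(m,uv); return o+d*(z-o[2])/d[2]
def proj(m,p):
    c=rot(m['orientation']).inv().apply(np.array(p)-m['xyz']); q=m['K']@c; return q[:2]/q[2]
def tri(m1,u1,m2,u2):
    o1,d1=ray(m1,u1);o2,d2=ray(m2,u2);A=np.c_[d1,-d2];t=np.linalg.lstsq(A,o2-o1,rcond=None)[0]
    a=o1+d1*t[0];b=o2+d2*t[1];return (a+b)/2,np.linalg.norm(a-b)
E
python3 - <<'E'
from h import *
T=vision.camera_model('top');S=vision.camera_model('scene')
im=cv2.imread('pics/top0.png');hsv=cv2.cvtColor(im,cv2.COLOR_BGR2HSV)
for p in[(205,230),(225,285),(300,285),(250,225),(180,250),(320,250),(450,250),(390,250),(396,300),(500,250),(217,255)]:print(p,hsv[p[1],p[0]],end=' ')
print()
def blob(mask,seed):
    n,l,st,c=cv2.connectedComponentsWithStats(mask);k=l[seed[1],seed[0]];m=(l==k).astype('uint8')
    return max(cv2.findContours(m,0,1)[0],key=cv2.contourArea)
pale=cv2.inRange(hsv,(10,60,150),(35,165,255))
for nm,seed in(('board',(225,285)),('trolley',(450,250))):
    c=blob(pale,seed);r=cv2.minAreaRect(c);print(nm,cv2.contourArea(c),r)
    z=0.018 if nm=='board' else -0.0015
    for b in cv2.approxPolyDP(c,4,True)[:,0]:print(b,onplane(T,b,z).round(4))
v=np.hstack([cv2.resize(im[195:305,185:315],None,fx=4,fy=4,interpolation=2)[:, :440],])
a=cv2.resize(im[200:300,190:310],(480,400),interpolation=cv2.INTER_CUBIC)
b=cv2.resize(im[170:345,375:515],(320,400),interpolation=cv2.INTER_CUBIC)
cv2.imwrite('pics/crop1.png',np.hstack([a,b]))
E
```

```text
(205, 230) [ 21 145 194] (225, 285) [ 24 140 191] (300, 285) [ 15 187 149] (250, 225) [ 20 227 180] (180, 250) [ 15 192 149] (320, 250) [ 15 214 136] (450, 250) [ 20 133 193] (390, 250) [ 30 108 192] (396, 300) [ 22 128 195] (500, 250) [ 14 176 122] (217, 255) [ 16 167 192] 
board 5378.0 ((248.94056701660156, 250.05020141601562), (73.659423828125, 99.53759002685547), 80.78897094726562)
[292 207] [0.6613 0.004  0.018 ]
[197 222] [0.6158 0.2736 0.018 ]
[206 294] [0.4127 0.2399 0.018 ]
[298 279] [ 0.4555 -0.0153  0.018 ]
[276 273] [0.472  0.0465 0.018 ]
[276 259] [0.5114 0.0472 0.018 ]
[285 255] [0.5228 0.0221 0.018 ]
[273 251] [0.534  0.0561 0.018 ]
[276 233] [0.5855 0.0485 0.018 ]
[267 220] [0.6229 0.0748 0.018 ]
[274 209] [0.6551 0.0555 0.018 ]
[294 217] [ 0.6322 -0.0021  0.018 ]
trolley 14112.0 ((440.79010009765625, 256.99139404296875), (155.66812133789062, 107.50611877441406), 86.00909423828125)
[383 183] [ 0.7397 -0.2621 -0.0015]
[393 338] [ 0.293  -0.2823 -0.0015]
[413 332] [ 0.3097 -0.339  -0.0015]
[499 328] [ 0.3215 -0.5824 -0.0015]
[485 186] [ 0.7329 -0.5638 -0.0015]
[417 186] [ 0.7314 -0.3623 -0.0015]
[418 195] [ 0.7042 -0.3645 -0.0015]
[449 210] [ 0.6599 -0.4542 -0.0015]
[446 216] [ 0.6419 -0.4447 -0.0015]
[424 217] [ 0.6385 -0.3802 -0.0015]
[395 208] [ 0.6647 -0.2959 -0.0015]
[391 197] [ 0.6976 -0.2849 -0.0015]
[398 187] [ 0.7279 -0.3061 -0.0015]
```

View pics/crop1.png

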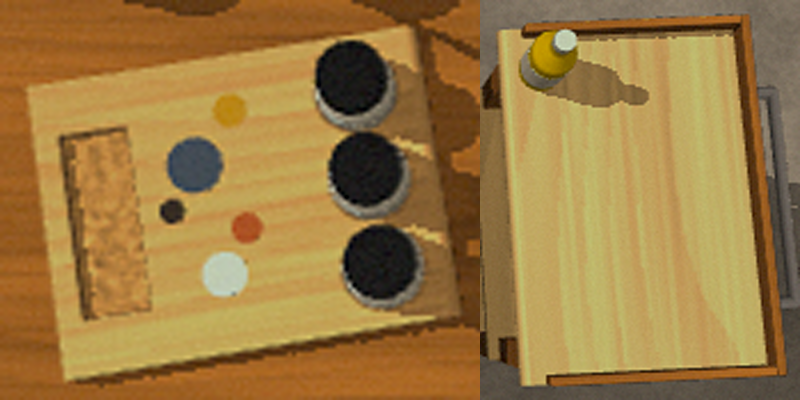

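Board: centre about (0.536, 0.12), yaw about +9.6°, and the corner distances match 210x280. Trolley edge middle: about (0.516, -0.272), yaw about 2.6°, so the gap is about 157 mm. Next I move above the slot for a wrist look.

Emit:
{"api": "apply_moves", "payload": {"targets": [[-0.85,-0.036,-0.022,0,0,0,5],[-0.85,-0.075,-0.045,0,0,0,12],[-0.85,-0.115,-0.07,0,0,0,20],[-0.85,-0.155,-0.095,0,0,0,28],[-0.85,-0.195,-0.12,0,0,0,36],[-0.85,-0.235,-0.145,0,0,0,43],[-0.85,-0.275,-0.17,0,0,0,50],[-0.85,-0.315,-0.195,0,0,0,56],[-0.85,-0.355,-0.22,0,0,0,60],[-0.85,-0.395,-0.243,0,0,0,62.6],[-0.85,-0.427,-0.26,0,0,0,62.6],[-0.85,-0.427,-0.26,0,0,0,62.6]]}}

```text
t: 1.3
ee_pos: [0.5211, 0.2133, 0.2136]
eef_rot: [0.0, 0.647, 0.762, -0.0]
contact_force: [-1.1, 0.4, -0.2]
width: 0.0843
finger_force: 0.0
```

```bash
python3 - <<'E'
from h import *
s=ctrl.observe(); print(s['t'],s['ee_pos'],s['contact_force'],s['ft_torque'],s['width'],s['joints']); print(rot(s['eef_rot']).as_matrix().round(4))
m=vision.camera_model('wrist');print(m)
cv2.imwrite('pics/w1.png',vision.get_image('wrist')[:,:,::-1])
np.save('w1.npy',m,allow_pickle=True)
E
```

```text
1.3 [0.52114556 0.21327941 0.2136023 ] [-1.14742768  0.38419536 -0.16954895] [-0.07547733  0.05744368 -0.02209146] 0.08433334798578895 [ 2.82937502e-01  4.06645955e-01  1.50144529e+00 -8.80080241e-04
  1.23295871e+00  1.20574250e-01]
[[-1.619e-01  9.868e-01  8.000e-04]
 [ 9.868e-01  1.619e-01 -6.000e-04]
 [-8.000e-04  6.000e-04 -1.000e+00]]
{'K': array([[387.46917378,   0.        , 321.79559081],
       [  0.        , 387.46917378, 243.41607373],
       [  0.        ,   0.        ,   1.        ]]), 'xyz': array([0.50867908, 0.28805119, 0.38398324]), 'orientation': array([0.13583611, 0.98743084, 0.08004106, 0.01105928])}
```

View pics/w1.png

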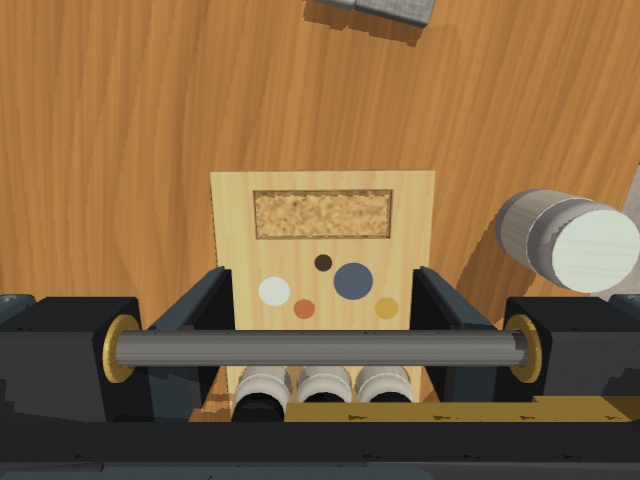

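The wrist view shows the slot with corners (253,190), (393,190), (391,238), (257,239), and the tail edge at (211,172)–(435,170).

```bash
python3 - <<'E'
from h import *
m=np.load('w1.npy',allow_pickle=True).item();T=vision.camera_model('top')
P=[onplane(m,u,.018) for u in((253,190),(393,190),(391,238),(257,239),(211,172),(435,170))]
for p in P: print(p.round(4))
c=sum(P[:4])/4; e=P[5]-P[4]; e2=P[1]-P[0]; w=P[2]-P[3]
f=(P[0]+P[1]-P[2]-P[3])/2
print('slot c',c.round(4),[ (np.linalg.norm(x),np.degrees(np.arctan2(x[1],x[0]))) for x in(e,e2,w)],'slotw',np.linalg.norm(f))
# two-view height: tail corners and slot corners in top image (crop px /4 + offset)
for i,u in zip((4,5,0,1,2,3),((66,381),(28,88),(86,320),(60,135),(128,128),(152,313))):
    uw=((253,190),(393,190),(391,238),(257,239),(211,172),(435,170))[i]
    q,g=tri(m,uw,T,(u[0]/4+190,u[1]/4+200)); print(i,q.round(4),round(g,4))
s=ctrl.observe();M=rot(s['eef_rot']).as_matrix();print('tool shift to slot',(M.T@(c-s['ee_pos'])).round(4))
# trolley heights: top+scene
E
```

```text
[0.4527 0.228  0.018 ]
[0.5832 0.2493 0.018 ]
[0.5911 0.2031 0.018 ]
[0.462 0.181 0.018]
[0.4121 0.2384 0.018 ]
[0.6179 0.2738 0.018 ]
slot c [0.5222 0.2153 0.018 ] [(np.float64(0.20880446067284172), np.float64(9.773619735466871)), (np.float64(0.13222645572941674), np.float64(9.26851888151018)), (np.float64(0.130988983709706), np.float64(9.710307904685346))] slotw 0.0474162073846059
4 [0.4102 0.2385 0.0143] 0.0023
5 [0.6164 0.2736 0.0197] 0.0019
0 [0.4518 0.2272 0.013 ] 0.0002
1 [0.5825 0.2494 0.0192] 0.001
2 [0.5896 0.2024 0.0161] 0.0037
3 [0.4591 0.1804 0.0132] 0.0048
tool shift to slot [1.000e-04 2.900e-03 1.955e-01]
```

Emit:
{"api": "apply_moves", "payload": {"targets": [[-0.85,0,0.003,0.03,0,0,-0.3],[-0.85,0,0.003,0.07,0,0,-0.3],[-0.85,0,0.003,0.11,0,0,-0.3],[-0.85,0,0.003,0.145,0,0,-0.3],[-0.85,0,0.003,0.17,0,0,-0.3],[-0.85,0,0.003,0.185,0,0,-0.3],[-0.85,0,0.003,0.193,0,0,-0.3],[-0.85,0,0.003,0.198,0,0,-0.3],[-0.85,0,0.003,0.2,0,0,-0.3],[-0.85,0,0.003,0.2,0,0,-0.3]]}}

```text
t: 2.35
ee_pos: [0.5215, 0.2172, 0.0144]
eef_rot: [0.0, 0.644, 0.765, 0.0]
contact_force: [0.0, -0.6, 0.5]
width: 0.0846
finger_force: 0.0
```

```bash
cat > st.py <<'E'
from h import *
s=ctrl.observe();M=rot(s['eef_rot']).as_matrix();print(s['t'],s['ee_pos'].round(4),'F',s['contact_force'].round(2),'T',s['ft_torque'].round(2),'yaw',np.degrees(np.arctan2(M[1,1],M[0,1])).round(2),s['width'].round(4))
E
python3 st.py
```

```text
Traceback (most recent call last):
  File "st.py", line 2, in <module>
    s=ctrl.observe();M=rot(s['eef_rot']).as_matrix();print(s['t'],s['ee_pos'].round(4),'F',s['contact_force'].round(2),'T',s['ft_torque'].round(2),'yaw',np.degrees(np.arctan2(M[1,1],M[0,1])).round(2),s['width'].round(4))
                                                                                                                                                                                                        ^^^^^^^^^^^^^^^^
AttributeError: 'float' object has no attribute 'round'
```

Emit:
{"api": "apply_moves", "payload": {"targets": [[-0.85,0,0,0.001,0,0,0],[-0.85,0,0,0.002,0,0,0],[-0.85,0,0,0.003,0,0,0],[-0.85,0,0,0.003,0,0,0],[-0.85,0,0,0.003,0,0,0]]}}

```text
t: 2.85
ee_pos: [0.5214, 0.2169, 0.011]
eef_rot: [0.0, 0.644, 0.765, 0.0]
contact_force: [0.1, -0.0, 0.0]
width: 0.0847
finger_force: 0.0
```

Emit:
{"api": "apply_moves", "payload": {"targets": [[-0.85,0,0,0.0005,0,0,0],[-0.85,0,0,0.001,0,0,0],[-0.85,0,0,0.001,0,0,0],[-0.85,0,0,0.001,0,0,0]]}}

```text
t: 3.25
ee_pos: [0.5213, 0.2169, 0.0099]
eef_rot: [-0.0, 0.644, 0.765, -0.0]
contact_force: [-0.2, 0.1, -0.0]
width: 0.0843
finger_force: 0.0
```

Emit:
{"api": "apply_moves", "payload": {"targets": [[-0.85,0,0,0.0005,0,0,0],[-0.85,0,0,0.001,0,0,0],[-0.85,0,0,0.001,0,0,0],[-0.85,0,0,0.001,0,0,0]]}}

```text
t: 3.65
ee_pos: [0.5214, 0.2169, 0.0092]
eef_rot: [0.0, 0.644, 0.765, 0.0]
contact_force: [-0.9, 0.6, 5.4]
width: 0.0842
finger_force: 3.2
```

Emit:
{"api": "apply_moves", "payload": {"targets": [[-0.85,0,0,0.0003,0,0,0],[-0.85,0,0,0.0005,0,0,0],[-0.85,0,0,0.0005,0,0,0]]}}

```text
t: 3.95
ee_pos: [0.5214, 0.2169, 0.0092]
eef_rot: [0.0, 0.644, 0.765, 0.0]
contact_force: [-3.3, -1.3, 17.6]
width: 0.0844
finger_force: 8.4
```

Emit:
{"api": "apply_moves", "payload": {"targets": [[-0.85,0,0,-0.0004,0,0,0],[-0.85,-0.002,0,-0.0004,0,0,0],[-0.85,-0.004,0,-0.0004,0,0,0],[-0.85,-0.006,0,-0.0004,0,0,0],[-0.85,-0.008,0,-0.0004,0,0,0],[-0.85,-0.01,-0.001,-0.0004,0,0,0],[-0.85,-0.012,-0.001,-0.0004,0,0,0],[-0.85,-0.014,-0.002,-0.0004,0,0,0],[-0.85,-0.016,-0.002,-0.0004,0,0,0]]}}

```text
t: 4.85
ee_pos: [0.5227, 0.2014, 0.0092]
eef_rot: [0.0, 0.644, 0.765, 0.001]
contact_force: [-0.5, 6.6, 6.1]
width: 0.0841
finger_force: 5.8
```

Emit:
{"api": "apply_moves", "payload": {"targets": [[-0.85,-0.003,0,0,0,0,0.2],[-0.85,-0.006,-0.001,0,0,0,0.4],[-0.85,-0.009,-0.001,0,0,0,0.6],[-0.85,-0.012,-0.002,0,0,0,0.8],[-0.85,-0.015,-0.003,0,0,0,1],[-0.85,-0.018,-0.003,0,0,0,1.2],[-0.85,-0.021,-0.003,0,0,0,1.4],[-0.85,-0.024,-0.004,0,0,0,1.6],[-0.85,-0.027,-0.004,0,0,0,1.8],[-0.85,-0.03,-0.005,0,0,0,2]]}}

```text
t: 5.85
ee_pos: [0.5232, 0.1709, 0.0092]
eef_rot: [0.0, 0.657, 0.754, 0.001]
contact_force: [1.4, 6.1, 4.9]
width: 0.0844
finger_force: 5.3
```

Emit:
{"api": "apply_moves", "payload": {"targets": [[-0.85,-0.003,0,0,0,0,0.2],[-0.85,-0.006,-0.001,0,0,0,0.4],[-0.85,-0.009,-0.001,0,0,0,0.6],[-0.85,-0.012,-0.002,0,0,0,0.8],[-0.85,-0.015,-0.002,0,0,0,1],[-0.85,-0.018,-0.003,0,0,0,1.2],[-0.85,-0.021,-0.003,0,0,0,1.4],[-0.85,-0.024,-0.003,0,0,0,1.6],[-0.85,-0.027,-0.004,0,0,0,1.8],[-0.85,-0.03,-0.004,0,0,0,2],[-0.85,-0.033,-0.004,0,0,0,2.2],[-0.85,-0.036,-0.005,0,0,0,2.4]]}}

```text
t: 7.05
ee_pos: [0.5232, 0.1345, 0.0092]
eef_rot: [0.0, 0.673, 0.74, 0.001]
contact_force: [1.1, 6.8, 5.9]
width: 0.0839
finger_force: 5.4
```

Emit:
{"api": "apply_moves", "payload": {"targets": [[-0.85,-0.003,0,0,0,0,0.2],[-0.85,-0.006,-0.001,0,0,0,0.4],[-0.85,-0.009,-0.001,0,0,0,0.6],[-0.85,-0.012,-0.001,0,0,0,0.8],[-0.85,-0.015,-0.001,0,0,0,1],[-0.85,-0.018,-0.002,0,0,0,1.2],[-0.85,-0.021,-0.002,0,0,0,1.4],[-0.85,-0.024,-0.002,0,0,0,1.6],[-0.85,-0.027,-0.002,0,0,0,1.8],[-0.85,-0.03,-0.002,0,0,0,2],[-0.85,-0.033,-0.003,0,0,0,2.2],[-0.85,-0.036,-0.003,0,0,0,2.4]]}}

```text
t: 8.25
ee_pos: [0.5233, 0.0983, 0.0092]
eef_rot: [0.0, 0.688, 0.726, 0.001]
contact_force: [-0.0, 6.7, 7.3]
width: 0.0845
finger_force: 6.3
```

```bash
sed -i "s/s\['width'\].round(4)/round(s['width'],4)/" st.py; cat >> st.py <<'E'
import sys
if len(sys.argv)>1:
    m=vision.camera_model('wrist');w=vision.get_image('wrist')[:,:,::-1];t=vision.get_image('top')[:,:,::-1]
    np.save(sys.argv[1]+'.npy',m,allow_pickle=True);cv2.imwrite('pics/top_'+sys.argv[1]+'.png',t);cv2.imwrite('pics/w_'+sys.argv[1]+'.png',w)
    cv2.imwrite('pics/c_'+sys.argv[1]+'.png',np.hstack([cv2.resize(w[100:460,120:520],(400,360)),cv2.resize(t[200:320,230:363],(400,360),interpolation=2)]))
E
python3 st.py a
```

```text
8.25 [0.5233 0.0983 0.0092] F [-0.04  6.75  7.31] T [1.28 0.03 0.2 ] yaw 3.03 0.0845
```

View pics/c_a.png

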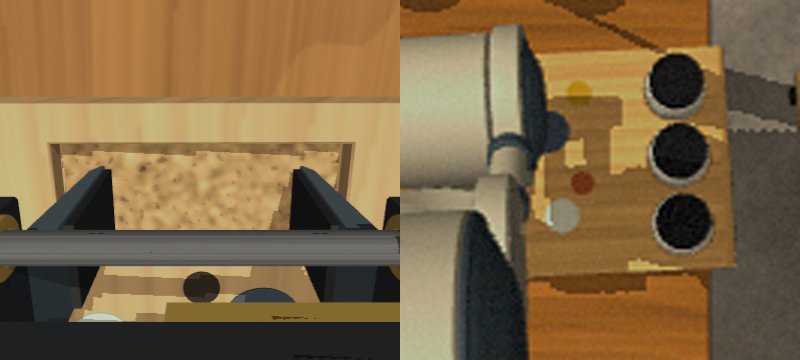

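The board follows: yaw about 3°, slot centred on the fingers. The nose is about 17 mm into the gap, so I raise the press now.

Emit:
{"api": "apply_moves", "payload": {"targets": [[-0.85,-0.003,0,0,0,0,0],[-0.85,-0.006,0,0,0,0,0.1],[-0.85,-0.009,-0.001,0.0001,0,0,0.1],[-0.85,-0.012,-0.001,0.0001,0,0,0.2],[-0.85,-0.015,-0.001,0.0001,0,0,0.2],[-0.85,-0.018,-0.001,0.0002,0,0,0.3],[-0.85,-0.021,-0.001,0.0002,0,0,0.3],[-0.85,-0.024,-0.002,0.0002,0,0,0.3],[-0.85,-0.027,-0.002,0.0003,0,0,0.3],[-0.85,-0.03,-0.002,0.0003,0,0,0.3],[-0.85,-0.033,-0.002,0.0003,0,0,0.3],[-0.85,-0.036,-0.002,0.0003,0,0,0.3]]}}

```text
t: 9.55
ee_pos: [0.5233, 0.0625, 0.0092]
eef_rot: [0.0, 0.69, 0.724, 0.001]
contact_force: [-1.3, 10.7, 13.5]
width: 0.0842
finger_force: 9.8
```

Emit:
{"api": "apply_moves", "payload": {"targets": [[-0.85,-0.003,0,0,0,0,0],[-0.85,-0.006,0,0,0,0,0],[-0.85,-0.009,-0.001,0,0,0,0],[-0.85,-0.012,-0.001,0,0,0,0],[-0.85,-0.015,-0.001,0,0,0,0],[-0.85,-0.018,-0.001,0,0,0,0],[-0.85,-0.021,-0.001,0,0,0,0],[-0.85,-0.024,-0.002,0,0,0,0],[-0.85,-0.027,-0.002,0,0,0,0]]}}

```text
t: 10.45
ee_pos: [0.5226, 0.0354, 0.0092]
eef_rot: [0.0, 0.69, 0.724, 0.001]
contact_force: [-0.1, 10.0, 15.4]
width: 0.0844
finger_force: 10.1
```

Emit:
{"api": "apply_moves", "payload": {"targets": [[-0.85,-0.003,0,0,0,0,0],[-0.85,-0.006,0,0,0,0,0],[-0.85,-0.009,-0.001,0,0,0,0],[-0.85,-0.012,-0.001,0,0,0,0],[-0.85,-0.015,-0.001,0,0,0,0],[-0.85,-0.018,-0.001,0,0,0,0],[-0.85,-0.021,-0.001,0,0,0,0],[-0.85,-0.024,-0.002,0,0,0,0],[-0.85,-0.027,-0.002,0,0,0,0],[-0.85,-0.03,-0.002,0,0,0,0]]}}

```text
t: 11.45
ee_pos: [0.5219, 0.0053, 0.0092]
eef_rot: [0.0, 0.69, 0.724, 0.001]
contact_force: [-0.9, 11.2, 14.9]
width: 0.0843
finger_force: 10.6
```

Emit:
{"api": "apply_moves", "payload": {"targets": [[-0.85,-0.003,0,0,0,0,0],[-0.85,-0.006,0,0,0,0,0],[-0.85,-0.009,-0.001,0,0,0,0],[-0.85,-0.012,-0.001,0,0,0,0],[-0.85,-0.015,-0.001,0,0,0,0],[-0.85,-0.018,-0.001,0,0,0,0],[-0.85,-0.021,-0.001,0,0,0,0],[-0.85,-0.024,-0.002,0,0,0,0]]}}

```text
t: 12.25
ee_pos: [0.5214, -0.0188, 0.0092]
eef_rot: [0.001, 0.69, 0.724, 0.001]
contact_force: [1.0, 9.2, 11.6]
width: 0.0842
finger_force: 9.7
```

Emit:
{"api": "apply_moves", "payload": {"targets": [[-0.85,-0.003,0,0.0001,0,0,0],[-0.85,-0.006,0,0.0001,0,0,0],[-0.85,-0.009,-0.001,0.0001,0,0,0],[-0.85,-0.012,-0.001,0.0001,0,0,0],[-0.85,-0.015,-0.001,0.0001,0,0,0],[-0.85,-0.018,-0.001,0.0001,0,0,0],[-0.85,-0.021,-0.001,0.0001,0,0,0],[-0.85,-0.024,-0.002,0.0001,0,0,0],[-0.85,-0.027,-0.002,0.0001,0,0,0],[-0.85,-0.03,-0.002,0.0001,0,0,0]]}}

```text
t: 13.25
ee_pos: [0.5204, -0.0488, 0.0091]
eef_rot: [0.0, 0.69, 0.724, 0.001]
contact_force: [0.5, 12.8, 18.2]
width: 0.0842
finger_force: 12.4
```

```bash
sed -i 's/t\[200:320,230:363\]/t[170:345,310:510]/; s/(400,360),interpolation/(411,360),interpolation/' st.py; python3 st.py b
```

```text
13.25 [ 0.5204 -0.0488  0.0091] F [ 0.49 12.78 18.24] T [2.15 0.14 0.03] yaw 2.72 0.0842
```

View pics/c_b.png

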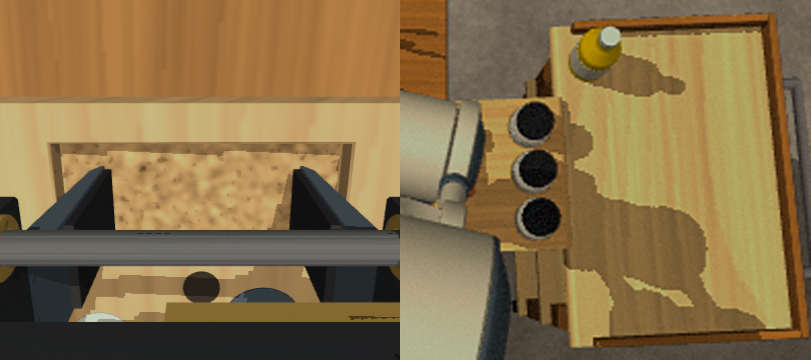

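Board nose about 7 mm onto the trolley, square, about 15 mm to +x of the centreline; the path drifts that away by the end as planned.

Emit:
{"api": "apply_moves", "payload": {"targets": [[-0.85,-0.003,0,0,0,0,0],[-0.85,-0.006,0,0,0,0,0],[-0.85,-0.009,-0.001,0,0,0,0],[-0.85,-0.012,-0.001,0,0,0,0],[-0.85,-0.015,-0.001,-0.0001,0,0,0],[-0.85,-0.018,-0.001,-0.0001,0,0,0],[-0.85,-0.021,-0.001,-0.0002,0,0,0],[-0.85,-0.024,-0.001,-0.0002,0,0,0]]}}

```text
t: 14.15
ee_pos: [0.5205, -0.0726, 0.0094]
eef_rot: [0.0, 0.69, 0.724, 0.001]
contact_force: [-1.5, 13.0, 22.2]
width: 0.0842
finger_force: 16.3
```

The press is rising because the nose is still hovering above the lower trolley. It is about 30 mm on, so I let it settle now, standing still.

Emit:
{"api": "apply_moves", "payload": {"targets": [[-0.85,0,0,-0.0001,0,0,0],[-0.85,0,0,-0.0002,0,0,0],[-0.85,0,0,-0.0003,0,0,0],[-0.85,0,0,-0.0004,0,0,0],[-0.85,0,0,-0.0005,0,0,0],[-0.85,0,0,-0.0006,0,0,0],[-0.85,0,0,-0.0007,0,0,0],[-0.85,0,0,-0.0007,0,0,0]]}}

```text
t: 14.95
ee_pos: [0.5205, -0.0731, 0.0098]
eef_rot: [0.0, 0.69, 0.724, 0.0]
contact_force: [0.9, 5.9, 11.7]
width: 0.0843
finger_force: 7.9
```

Emit:
{"api": "apply_moves", "payload": {"targets": [[-0.85,0,0,-0.0001,0,0,0],[-0.85,0,0,-0.0002,0,0,0],[-0.85,0,0,-0.0003,0,0,0],[-0.85,0,0,-0.0004,0,0,0],[-0.85,0,0,-0.0004,0,0,0]]}}

```text
t: 15.45
ee_pos: [0.5204, -0.0732, 0.0099]
eef_rot: [0.0, 0.69, 0.724, 0.0]
contact_force: [2.5, 5.1, 5.7]
width: 0.0844
finger_force: 4.2
```

Emit:
{"api": "apply_moves", "payload": {"targets": [[-0.85,0,0,-0.0003,0,0,0],[-0.85,-0.003,0,-0.0006,0,0,0],[-0.85,-0.006,0,-0.0008,0,0,0],[-0.85,-0.009,-0.001,-0.0008,0,0,0],[-0.85,-0.012,-0.001,-0.0008,0,0,0],[-0.85,-0.015,-0.001,-0.0008,0,0,0],[-0.85,-0.018,-0.001,-0.0008,0,0,0],[-0.85,-0.021,-0.001,-0.0008,0,0,0]]}}

```text
t: 16.25
ee_pos: [0.52, -0.0947, 0.0105]
eef_rot: [-0.0, 0.69, 0.724, -0.0]
contact_force: [0.1, 2.4, -2.0]
width: 0.0846
finger_force: 1.5
```

Emit:
{"api": "apply_moves", "payload": {"targets": [[-0.85,-0.003,0,0,0,0,0],[-0.85,-0.006,0,0,0,0,0],[-0.85,-0.009,-0.001,0,0,0,0],[-0.85,-0.012,-0.001,0,0,0,0],[-0.85,-0.015,-0.001,0,0,0,0],[-0.85,-0.018,-0.001,0,0,0,0],[-0.85,-0.021,-0.001,0,0,0,0],[-0.85,-0.024,-0.001,0,0,0,0],[-0.85,-0.027,-0.001,0,0,0,0],[-0.85,-0.03,-0.001,0,0,0,0]]}}

```text
t: 17.25
ee_pos: [0.5205, -0.1247, 0.0105]
eef_rot: [-0.0, 0.69, 0.724, -0.0]
contact_force: [-0.2, 2.4, -2.7]
width: 0.084
finger_force: 1.5
```

Emit:
{"api": "apply_moves", "payload": {"targets": [[-0.85,-0.003,0,0,0,0,0],[-0.85,-0.006,0,0,0,0,0],[-0.85,-0.009,-0.001,0,0,0,0],[-0.85,-0.012,-0.001,0,0,0,0],[-0.85,-0.015,-0.001,0,0,0,0],[-0.85,-0.018,-0.001,0,0,0,0],[-0.85,-0.021,-0.001,0,0,0,0],[-0.85,-0.024,-0.001,0,0,0,0]]}}

```text
t: 18.05
ee_pos: [0.5206, -0.1487, 0.0105]
eef_rot: [-0.0, 0.69, 0.724, -0.0]
contact_force: [0.4, 3.3, -2.3]
width: 0.0843
finger_force: 1.5
```

Emit:
{"api": "apply_moves", "payload": {"targets": [[-0.85,-0.003,0,0,0,0,0],[-0.85,-0.006,0,0,0,0,0],[-0.85,-0.009,-0.001,0,0,0,0],[-0.85,-0.012,-0.001,0,0,0,0],[-0.85,-0.015,-0.001,0,0,0,0],[-0.85,-0.018,-0.001,0,0,0,0],[-0.85,-0.021,-0.001,0,0,0,0],[-0.85,-0.024,-0.001,0,0,0,0],[-0.85,-0.027,-0.001,0,0,0,0],[-0.85,-0.03,-0.001,0,0,0,0]]}}

```text
t: 19.05
ee_pos: [0.5211, -0.1787, 0.0106]
eef_rot: [0.0, 0.69, 0.724, 0.0]
contact_force: [-0.0, 5.1, 0.3]
width: 0.0843
finger_force: 2.2
```

Emit:
{"api": "apply_moves", "payload": {"targets": [[-0.85,-0.003,0,0,0,0,0],[-0.85,-0.006,0,0,0,0,0],[-0.85,-0.009,-0.001,0,0,0,0],[-0.85,-0.012,-0.001,0,0,0,0],[-0.85,-0.015,-0.001,0,0,0,0],[-0.85,-0.018,-0.001,0,0,0,0],[-0.85,-0.021,-0.001,0,0,0,0],[-0.85,-0.024,-0.001,0,0,0,0],[-0.85,-0.027,-0.001,0,0,0,0],[-0.85,-0.03,-0.001,0,0,0,0]]}}

```text
t: 20.05
ee_pos: [0.5215, -0.2088, 0.0105]
eef_rot: [0.0, 0.69, 0.724, -0.0]
contact_force: [-0.1, 4.8, 2.6]
width: 0.0846
finger_force: 2.5
```

```bash
python3 st.py d
```

```text
20.05 [ 0.5215 -0.2088  0.0105] F [-0.13  4.78  2.55] T [ 0.79  0.06 -0.04] yaw 2.73 0.0846
```

View pics/c_d.png

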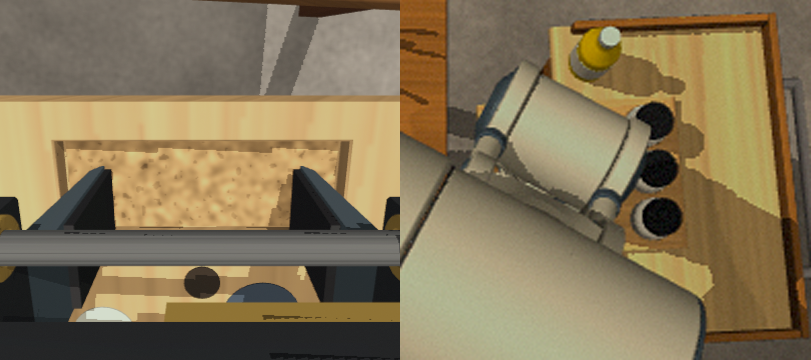

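Emit:
{"api": "apply_moves", "payload": {"targets": [[-0.85,-0.003,0,-0.0003,0,0,0],[-0.85,-0.006,0,-0.0006,0,0,0],[-0.85,-0.009,-0.001,-0.0006,0,0,0],[-0.85,-0.012,-0.001,-0.0006,0,0,0],[-0.85,-0.015,-0.001,-0.0006,0,0,0],[-0.85,-0.018,-0.001,-0.0006,0,0,0],[-0.85,-0.021,-0.001,-0.0006,0,0,0],[-0.85,-0.024,-0.001,-0.0006,0,0,0],[-0.85,-0.027,-0.002,-0.0006,0,0,0],[-0.85,-0.03,-0.002,-0.0006,0,0,0]]}}

```text
t: 21.15
ee_pos: [0.5208, -0.2388, 0.0111]
eef_rot: [-0.0, 0.69, 0.724, -0.0]
contact_force: [0.3, 4.0, -1.0]
width: 0.0844
finger_force: 1.7
```

Emit:
{"api": "apply_moves", "payload": {"targets": [[-0.85,-0.003,0,0,0,0,0],[-0.85,-0.006,0,0,0,0,0],[-0.85,-0.009,-0.001,0,0,0,0],[-0.85,-0.012,-0.001,0,0,0,0],[-0.85,-0.015,-0.001,0,0,0,0],[-0.85,-0.018,-0.001,0,0,0,0],[-0.85,-0.021,-0.001,0,0,0,0],[-0.85,-0.024,-0.001,0,0,0,0],[-0.85,-0.027,-0.002,0,0,0,0],[-0.85,-0.03,-0.002,0,0,0,0]]}}

```text
t: 22.15
ee_pos: [0.5203, -0.2689, 0.0111]
eef_rot: [-0.0, 0.69, 0.724, -0.0]
contact_force: [-0.7, 4.0, -0.4]
width: 0.0844
finger_force: 1.8
```

Emit:
{"api": "apply_moves", "payload": {"targets": [[-0.85,-0.003,0,0,0,0,0],[-0.85,-0.006,0,0,0,0,0],[-0.85,-0.009,-0.001,0,0,0,0],[-0.85,-0.012,-0.001,0,0,0,0],[-0.85,-0.015,-0.001,0,0,0,0],[-0.85,-0.018,-0.001,0,0,0,0],[-0.85,-0.021,-0.001,0,0,0,0],[-0.85,-0.024,-0.001,0,0,0,0],[-0.85,-0.027,-0.001,0,0,0,0],[-0.85,-0.03,-0.001,0,0,0,0]]}}

```text
t: 23.15
ee_pos: [0.5208, -0.2989, 0.0111]
eef_rot: [0.0, 0.69, 0.724, 0.0]
contact_force: [-0.3, 3.5, -0.6]
width: 0.0842
finger_force: 1.9
```

```bash
python3 st.py e
```

```text
23.15 [ 0.5208 -0.2989  0.0111] F [-0.3   3.52 -0.61] T [0.62 0.1  0.04] yaw 2.73 0.0842
```

View pics/c_e.png

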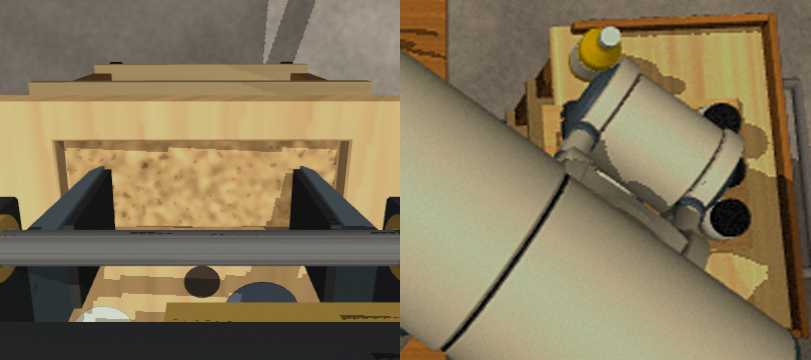

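Emit:
{"api": "apply_moves", "payload": {"targets": [[-0.85,-0.003,0,0,0,0,0],[-0.85,-0.006,0,0,0,0,0],[-0.85,-0.009,-0.001,0,0,0,0],[-0.85,-0.012,-0.001,0,0,0,0],[-0.85,-0.015,-0.001,0,0,0,0],[-0.85,-0.018,-0.001,0,0,0,0],[-0.85,-0.021,-0.001,0,0,0,0],[-0.85,-0.024,-0.001,0,0,0,0],[-0.85,-0.027,-0.001,0,0,0,0],[-0.85,-0.03,-0.001,0,0,0,0]]}}

```text
t: 24.25
ee_pos: [0.5212, -0.3289, 0.0111]
eef_rot: [-0.0, 0.69, 0.724, -0.0]
contact_force: [-0.8, 5.1, 2.5]
width: 0.084
finger_force: 2.5
```

```bash
python3 st.py f; python3 - <<'E'
from h import *
t=cv2.imread('pics/top_f.png'); s=vision.get_image('scene')[:,:,::-1]
a=cv2.resize(t[200:300,440:510],(420,600),interpolation=cv2.INTER_CUBIC)
b=cv2.resize(s[140:240,230:295],(380,600),interpolation=cv2.INTER_CUBIC)
cv2.imwrite('pics/zf.png',np.hstack([a,b]))
T=vision.camera_model('top')
for p in((.53,-.559,.009),(.53,-.577,-.002),(.63,-.555,.009)):print(proj(T,p))
E
```

```text
24.25 [ 0.5212 -0.3289  0.0111] F [-0.82  5.14  2.51] T [ 0.83  0.04 -0.03] yaw 2.73 0.084
[488.38209524 253.95898398]
[493.06078327 254.40819492]
[485.20983573 219.5961055 ]
```

View pics/zf.png

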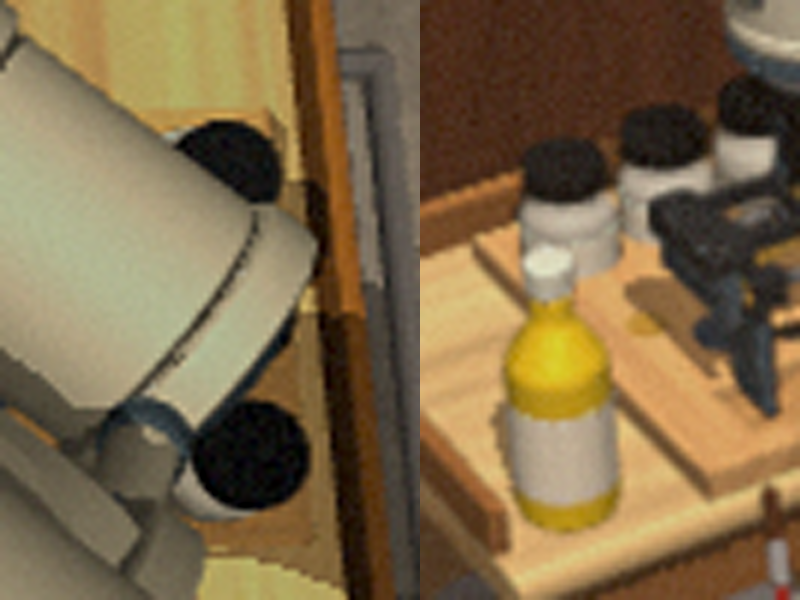

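The nose is still about 12–13 mm short of the rim in the picture (corner at (280,110) against the rim at (304,110)), or about 16 mm after parallax. From here I creep.

Emit:
{"api": "apply_moves", "payload": {"targets": [[-0.85,-0.002,0,-0.0003,0,0,0],[-0.85,-0.004,0,-0.0003,0,0,0],[-0.85,-0.006,0,-0.0003,0,0,0],[-0.85,-0.0075,0,-0.0003,0,0,0],[-0.85,-0.009,0,-0.0003,0,0,0],[-0.85,-0.01,0,-0.0003,0,0,0]]}}

```text
t: 25.0
ee_pos: [0.5217, -0.3388, 0.0114]
eef_rot: [-0.0, 0.69, 0.724, -0.0]
contact_force: [0.9, 2.9, -2.4]
width: 0.0845
finger_force: 1.5
```

Emit:
{"api": "apply_moves", "payload": {"targets": [[-0.85,-0.0003,0,0,0,0,0],[-0.85,-0.0006,0,0,0,0,0],[-0.85,-0.0008,0,0,0,0,0]]}}

```text
t: 25.3
ee_pos: [0.5217, -0.3394, 0.0114]
eef_rot: [-0.0, 0.69, 0.724, 0.0]
contact_force: [0.6, 3.4, -2.5]
width: 0.0844
finger_force: 1.5
```

Emit:
{"api": "apply_moves", "payload": {"targets": [[-0.85,-0.0003,0,0,0,0,0],[-0.85,-0.0006,0,0,0,0,0],[-0.85,-0.0008,0,0,0,0,0]]}}

```text
t: 25.6
ee_pos: [0.5218, -0.3402, 0.0114]
eef_rot: [0.0, 0.69, 0.724, -0.0]
contact_force: [0.1, 4.0, -2.2]
width: 0.0844
finger_force: 1.6
```

Emit:
{"api": "apply_moves", "payload": {"targets": [[-0.85,-0.0003,0,0,0,0,0],[-0.85,-0.0006,0,0,0,0,0],[-0.85,-0.0008,0,0,0,0,0]]}}

```text
t: 25.9
ee_pos: [0.5218, -0.3411, 0.0114]
eef_rot: [0.0, 0.69, 0.724, 0.0]
contact_force: [-0.2, 2.4, -1.4]
width: 0.0845
finger_force: 1.6
```

Emit:
{"api": "apply_moves", "payload": {"targets": [[-0.85,-0.0003,0,0,0,0,0],[-0.85,-0.0006,0,0,0,0,0],[-0.85,-0.0008,0,0,0,0,0]]}}

```text
t: 26.2
ee_pos: [0.5219, -0.3419, 0.0114]
eef_rot: [0.0, 0.69, 0.724, 0.0]
contact_force: [-0.6, 3.6, -1.9]
width: 0.0843
finger_force: 1.6
```

Emit:
{"api": "apply_moves", "payload": {"targets": [[-0.85,-0.0003,0,0,0,0,0],[-0.85,-0.0006,0,0,0,0,0],[-0.85,-0.0008,0,0,0,0,0]]}}

```text
t: 26.5
ee_pos: [0.5219, -0.3427, 0.0114]
eef_rot: [0.0, 0.69, 0.724, 0.0]
contact_force: [-0.1, 3.8, -1.9]
width: 0.0843
finger_force: 1.6
```

Emit:
{"api": "apply_moves", "payload": {"targets": [[-0.85,-0.0003,0,0,0,0,0],[-0.85,-0.0006,0,0,0,0,0],[-0.85,-0.0008,0,0,0,0,0]]}}

```text
t: 26.8
ee_pos: [0.5219, -0.3435, 0.0114]
eef_rot: [-0.0, 0.69, 0.724, -0.0]
contact_force: [0.3, 1.8, -2.4]
width: 0.0843
finger_force: 1.6
```

Emit:
{"api": "apply_moves", "payload": {"targets": [[-0.85,-0.0003,0,0,0,0,0],[-0.85,-0.0006,0,0,0,0,0],[-0.85,-0.0008,0,0,0,0,0]]}}

```text
t: 27.1
ee_pos: [0.522, -0.3442, 0.0114]
eef_rot: [-0.0, 0.69, 0.724, 0.0]
contact_force: [-1.0, 3.3, -2.5]
width: 0.0845
finger_force: 1.6
```

Emit:
{"api": "apply_moves", "payload": {"targets": [[-0.85,-0.0003,0,0,0,0,0],[-0.85,-0.0006,0,0,0,0,0],[-0.85,-0.0008,0,0,0,0,0]]}}

```text
t: 27.4
ee_pos: [0.522, -0.3451, 0.0114]
eef_rot: [0.0, 0.69, 0.724, -0.0]
contact_force: [0.1, 4.8, -2.0]
width: 0.0847
finger_force: 1.6
```

Emit:
{"api": "apply_moves", "payload": {"targets": [[-0.85,-0.0003,0,0,0,0,0],[-0.85,-0.0006,0,0,0,0,0],[-0.85,-0.0008,0,0,0,0,0]]}}

```text
t: 27.7
ee_pos: [0.522, -0.3458, 0.0114]
eef_rot: [0.0, 0.69, 0.724, -0.0]
contact_force: [-0.7, 3.3, -2.3]
width: 0.0845
finger_force: 1.6
```

Emit:
{"api": "apply_moves", "payload": {"targets": [[-0.85,-0.0003,0,0,0,0,0],[-0.85,-0.0006,0,0,0,0,0],[-0.85,-0.0008,0,0,0,0,0]]}}

```text
t: 28.0
ee_pos: [0.5219, -0.3461, 0.0113]
eef_rot: [-0.0, 0.69, 0.724, 0.0]
contact_force: [-0.5, 6.9, 0.9]
width: 0.0841
finger_force: 3.8
```

Contact begins: the push rises and the tool lags. Smaller steps now.

Emit:
{"api": "apply_moves", "payload": {"targets": [[-0.85,-0.0002,0,0,0,0,0],[-0.85,-0.0003,0,0,0,0,0],[-0.85,-0.0003,0,0,0,0,0]]}}

```text
t: 28.3
ee_pos: [0.5219, -0.3462, 0.0114]
eef_rot: [-0.001, 0.69, 0.724, 0.0]
contact_force: [-0.4, 9.4, 1.9]
width: 0.0845
finger_force: 4.2
```

Emit:
{"api": "apply_moves", "payload": {"targets": [[-0.85,-0.0001,0,0,0,0,0],[-0.85,-0.0003,0,0,0,0,0],[-0.85,-0.0003,0,0,0,0,0],[-0.85,-0.0003,0,0,0,0,0],[-0.85,-0.0003,0,0,0,0,0]]}}

```text
t: 28.8
ee_pos: [0.5218, -0.3463, 0.0113]
eef_rot: [-0.001, 0.69, 0.724, 0.0]
contact_force: [-0.4, 10.9, 1.1]
width: 0.0844
finger_force: 5.0
```

Emit:
{"api": "apply_moves", "payload": {"targets": [[-0.85,-0.0002,0,0,0,0,0],[-0.85,-0.0003,0,0,0,0,0],[-0.85,-0.0003,0,0,0,0,0],[-0.85,-0.0003,0,0,0,0,0]]}}

```text
t: 29.2
ee_pos: [0.5218, -0.3463, 0.0114]
eef_rot: [-0.001, 0.69, 0.724, 0.0]
contact_force: [0.5, 10.8, 2.3]
width: 0.0843
finger_force: 5.8
```

```bash
python3 st.py g
```

```text
29.2 [ 0.5218 -0.3463  0.0114] F [ 0.48 10.82  2.27] T [ 2.08 -0.09  0.11] yaw 2.74 0.0843
```

Emit:
{"api": "apply_moves", "payload": {"targets": [[-0.85,0.0005,0,0,0,0,0],[-0.85,0.001,0,0,0,0,0],[-0.85,0.003,0,-0.0003,0,0,0],[-0.85,0.006,0,-0.001,0,0,0],[-0.85,0.008,0,-0.003,0,0,0],[-0.85,0.008,0,-0.01,0,0,0],[-0.85,0.008,0,-0.025,0,0,0],[-0.85,0.008,0,-0.06,0,0,0],[-0.85,0.008,0,-0.1,0,0,0],[-0.85,0.008,0,-0.14,0,0,0],[-0.85,0.008,0,-0.18,0,0,0],[-0.85,0.008,0,-0.2,0,0,0]]}}

```text
t: 30.5
ee_pos: [0.5227, -0.3404, 0.2167]
eef_rot: [0.003, 0.69, 0.724, 0.0]
contact_force: [1.0, 0.1, -0.5]
width: 0.0843
finger_force: 0.0
```

Emit:
{"api": "apply_moves", "payload": {"targets": [[-0.85,0.04,0,0,0,0,0],[-0.85,0.08,0,0,0,0,0],[-0.85,0.12,0,0,0,0,0],[-0.85,0.16,0,0,0,0,0],[-0.85,0.2,0,0,0,0,0],[-0.85,0.24,0,0,0,0,0],[-0.85,0.28,0,0,0,0,0],[-0.85,0.32,0,0,0,0,0],[-0.85,0.36,0,0,0,0,0],[-0.85,0.38,0,0,0,0,0]]}}

```text
t: 31.5
ee_pos: [0.5032, 0.0426, 0.2128]
eef_rot: [0.0, 0.689, 0.724, 0.001]
contact_force: [-0.6, -0.6, 0.1]
width: 0.0846
finger_force: 0.0
```

```bash
python3 st.py k; python3 - <<'E'
import cv2
t=cv2.imread('pics/top_k.png')
cv2.imwrite('pics/zk.png',cv2.resize(t[170:345,370:520],(514,600),interpolation=cv2.INTER_CUBIC))
E
```

```text
31.5 [0.5032 0.0426 0.2128] F [-0.56 -0.59  0.09] T [-0.11  0.03 -0.01] yaw 2.82 0.0846
```

View pics/zk.png

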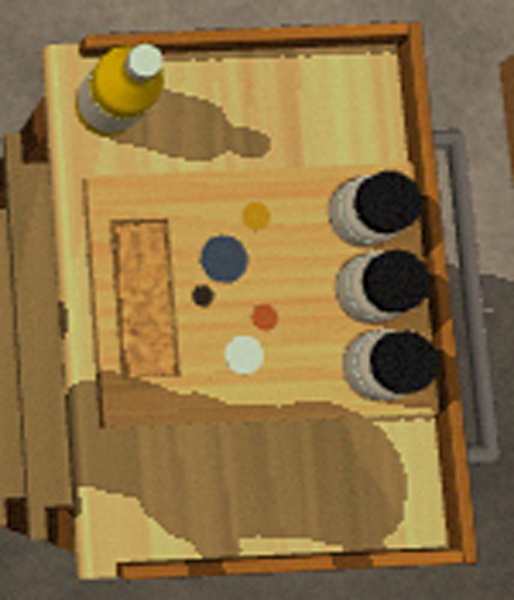

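The board lies flush at the rim, square and roughly mid-width, with the jars seated and the bottle untouched.

```bash
python3 -c "
from workcell import ctrl
print(ctrl.sign_off())"
```

```text
the job is handed in; nothing more can be done
None
```

I slid the board across the gap onto the trolley and handed the job in at about 31.5 s: its nose bore on the far rim with roughly 4 N or more (11 N total push), it lies square and about 8 mm off mid-width, and the jars are still seated; the sign-off gave no verdict.

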